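# Close the sample cage and let its drop bar fall behind the strike

## Task

The gate of the wire-mesh sample cage is hooked open, its drop bar lying in the cradle on the hold-back post. Lift the bar out by its ball knob, swing the gate shut, and press it gently against its rubber buffer until the bar can drop fully home behind the strike's hook; then let go. Feel your way and do not force anything; leave the loose jar, the mortar and the brass weights where they stand.

Things in the scene. Friction and masses are not known exactly. Their poses are not given: they have to be found in the camera images.
- gate (a joint): Gate angle about its upright hinge, rad: 0 = square shut, grows as it opens (clockwise seen from above), 1.57 = hooked open, give or take 0.04. It stays where it is left. When latched it reads -0.09 to 0.09, as the strike is set. Forcing is: over 12 N of contact on the gate itself (buffer or hand; 19 N pressed at the ball), or over 20 N on the bar (staple, horn, hook).
- latch_bar (a joint): Drop bar's angle on the gate, rad: 0 = down in its guide staple, 0.16 = up against the staple's top, a hard stop. The bar clears either catch from about 0.075. It falls by its own weight (1 to 2 N felt at the ball).
- hinge_axis (a point): Point on the gate's hinge axis, 158 mm above the table (the height of the bar's pivot), with the cage's axes: at gate angle t the gate runs from the axis along (-cos t, sin t) and its outer face, which carries the bar, looks along (sin t, cos t) in this frame's x, y. The cage is fixed to the bench; its place and yaw vary.
- bar_pivot (a point): Pivot bolt of the drop bar, on the gate's outer face: 16 mm from the hinge axis along the gate, 13 mm out from the gate's middle plane, 158 mm above the table. The bar turns here about the line square to the gate.
- ball (a point): Centre of the black ball knob, 25 mm across, on an 8 mm upright stem on the bar: grip it from above, fingers closing square to the gate. Bar down: 86 mm from the hinge axis along the gate, 13 mm out from its middle plane, 200 mm high. Lifting carries it on an arc about the pivot: at bar angle p, 16 + 70 cos p - 42 sin p mm along, 158 + 42 cos p + 70 sin p mm high.
- bar_tip (a point): End of the drop bar, 170 mm from the hinge axis along the gate, 28 mm past the gate's free edge; 158 mm high when down.
- drop_bar: The drop bar, flat steel 6 mm thick, 16 mm deep, underside 150 mm high when down. Origin at its pivot, -x towards its tip. Its guide staple stands on the gate, top 190 mm high, 46 mm further out along the gate than the ball. Both catches sit 157 mm from the hinge axis along the bar.
- gate_leaf: The gate: wooden frame and wire mesh, from the hinge axis 142 mm wide, 14 mm thick, 22 to 160 mm high. Origin on the hinge axis at table height, axes as hinge_axis when shut. The cage behind it is 150 mm high with a mesh roof.
- hold_cradle (a point): Cradle on the hold-back post, where the bar lies at the start, origin under the bar at its working height of 150 mm. Its low horn (top 160 mm) on the shut-going side keeps the gate open; its other horn (top 178 mm) stops it going further. The bar has 7 mm of play either way between them.
- latch_post (a point): Top of the cage's wooden latch post, 150 mm high. On it sits the strike: a square hook without ramp, 10 mm thick, top 160 mm high. The bar must be carried over it from outside and drop on its inner side, after the gate has pushed the buffer in by 2 mm. Strike and buffer are bolted on slots as one piece and set up to 12 mm further in or out; nothing reports this, so feel for it.
- buffer_seat (a point): Point on the latch post's face behind the strike's rubber buffer (18 mm across, 134 mm from the hinge axis, 110 mm high, facing the gate's inner face). The buffer gives 2 N per mm over 5 mm, then is hard: measured at the ball, 7 N lets the bar just pass the hook and 16 N meets the hard end. After release it holds the bar against the hook.
- ball_knob: Ball knob with its stem, part of the bar; origin at the bar's pivot.
- jar_out: Loose glass sample jar with tin lid, 46 mm across, 86 mm high, on the bench just outside the gate's swing. Origin at the centre of its foot. Leave it.
- mortar_out: Loose brass mortar, 85 mm across, 74 mm high. Origin at the centre of its foot. Leave it.
- weight_big: Loose brass weight, 29 mm across, 36 mm high. Leave it.
- weight_small: Loose brass weight, 23 mm across, 32 mm high. Leave it.

How it is judged:
On the way, in this order (a step that is already met when the one before it is completed fails the run):
1. the bar is lifted out of the hold-back cradle and the gate leaves it (value of joint latch_bar above 0.05 rad and value of joint gate between 0.8 and 1.5 rad).
2. the gate is swung to within 20 degrees of shut (value of joint gate below 0.35 rad), for 0.1 s.
At the end, for the whole second after the job is handed in: The gate is shut (angle below 0.1 rad) and at rest, with the drop bar fully down (below 0.025 rad) behind the strike's hook, so that the bar holds the gate against its buffer (more than 1 N on the gate) (value of joint gate below 0.1 rad and value of joint latch_bar below 0.025 rad and not (velocity of joint gate above 0.05 rad/s) and not (velocity of joint gate below -0.05 rad/s) and contact force between gate_leaf and anything else above 1 N); the robot touches nothing.
It fails at once if more than 12 N on the gate, as against its buffer (contact force between gate_leaf and anything else above 12 N).
It fails at once if more than 20 N on the drop bar, as against staple, horn or hook (contact force between drop_bar and anything else above 20 N).
It fails at once if a bystander is shifted more than 20 mm (distance of any of jar_out, mortar_out, weight_big, weight_small from where it was at the start of the episode above 0.02 m).
It also fails if it takes over 50 s, if anything falls off the work surface, if the arm or the gripper's body presses on something with over 40 N, if the wrist force passes 120 N, or if a joint passes its speed limit or range.

## Robot

A 6-joint arm with a two-finger parallel gripper is mounted at the origin on the work surface; the furniture and walls round the work are solid. World frame = base frame: x ahead of the robot, y to its left, z up, the work surface at z = 0. Lengths are in m, angles in rad, forces in N, time in s.
With the tool pointing down it reaches from about 0.3 to 0.75 m from the base axis. Payload 8.5 kg.
Tool frame: the origin (TCP) lies on the centre line of the jaws, within the pads' length; the fingertips stand 11 mm ahead of it and the grasp point (between the pads) lies 8 mm behind it; z points along the fingers, y is the direction in which the jaws open and shut (so a half turn about z gives the same grasp; the last joint's range is limited). The gripper opens to 85 mm and grips with 20 to 120 N. Pads are 22 mm wide; open, the fingers measure 114 mm over their backs; the gripper's body (76 mm by 85 mm) begins 54 mm behind the grasp point. The pads swing forward as they close: fully open they stand 13 mm farther back than shut.
Start: joints at [0.956, 0.381, 1.297, -0, 1.464, -0.215], TCP at [0.214, 0.507, 0.242] pointing down, gripper open.
Joint ranges: [-3.11, 3.11], [-0.89, 2.33], [0.22, 2.48], [-1.42, 4.56], [0.17, 2.85], [-2.88, 2.88]. Speed limits (rad/s): [2.39, 2.39, 3.14, 3.14, 3.14, 3.14].

## Interface

Orientations are given as a 3x3 rotation matrix whose columns are the frame's x, y, z axes.
In Python, from cell import arm gives the robot as it stands. The module is installed in compiled form; this text tells all that it offers.
- The arm moves only by the shell command python3 -m creep 'ROWS' [FORCE]. ROWS is JSON, a list of rows, each an object with "linear": the shift along the tool's x, y, z in cm, a list of three; "roll": the turn about the tool's z in degrees; "gripper": the gripper command: -1 is fully open, 1 is shut, values between are in proportion. In form: [{"linear": [x, y, z], "roll": roll, "gripper": gripper}, ...]. A call has 1 to 12 rows; each row is the pose to reach, as a shift and turn from the pose commanded when the call began, along the tool's axes at that moment; what a row does not reach only later rows make up. A row lasts 1/10 s, in which the tool goes at most 50 mm and 8.59 degrees, less where a joint would pass 70% of its speed; a pose out of reach is approached as far as the arm can. A call with a gripper value outside its range is refused whole. The fingers move at their own pace and stop on an object; FORCE is the grip in N (left out, the last holds). Time passes only in rows, so rows that repeat a pose let the fingers close. It gives the time, the measured TCP pose, the force and the opening at its end, in the units of the state.
- arm.state(): the state, without advancing time (a new reading comes with each control period).
- arm.grab_frame(name): name is "scene" or "top"; returns a dict with "color" (480x640x3 uint8, red, green, blue), "fov_y" (degrees; the focal length in pixels is half the picture's height over the tangent of half this angle, whatever the lens; pixels are square), "cx", "cy" (the principal point, pixels), "dist" ([k1, k2, p1, p2, k3] as OpenCV has them; the pictures are not rectified), "rvec" (rotation vector, rad) and "tvec" (3), from world to camera coordinates, as OpenCV has them. Camera axes: x right, y down, z forward; pixel columns grow to the right and rows downward; lengths in m; the calibration is good to about 2 mm. A picture is of the moment at which its call begins. There is no depth.
- arm.job_done(): hands the job in, once; it reports no verdict.
Trained networks look in the newest picture that a camera, given by its name, has taken for a name from the list of things; names that differ only in an ending like _2 or _b are one class to them, and where a whole thing is asked for, a point or a joint stands for the part that bears it (a point fixed in the world has none). Each returns a list of dicts, best first, with "confidence" (0 to 1); they miss things now and then, are a little off and sometimes report something else, mostly with a low value. They report only what shows in the picture. A call takes as long as a camera call.
- arm.regions_of(camera, target): "pixels" (480x640 bool, what is visible of it) and "pixel" ([column, row] in pixels, amid what is visible of it).
The state is a dict: "t": time; "q": joint angles; "joint_velocities": joint speeds; "tau": joint torques, N m; "tcp_pos": TCP position; "eef_rot": TCP orientation; "ft_force": force on the tool from outside, world axes, zero at the start; "torque": the same for the moment, N m; "opening": finger opening in m.
Only numpy, scipy, OpenCV 4.12 (cv2) and the standard library are available. Lean on these libraries where they do the work, as an engineer would, in place of code of your own. Each camera call takes 0.05 s, during which the arm holds its last target. There are 200 camera calls.

## Working session

There is one attempt and no reset: what is moved stays moved. The work goes in short steps, Python scripts to look and compute and a shell command to move; the robot and the scene stay as the last step left them, time stands still between calls to the robot, and variables do not carry over. Pictures are saved under pics/ and viewed, about 8 in all and at most 12, crops included, and the job is handed in when it is done.

```bash
mkdir -p pics
cat > h.py <<'E'
import numpy as np, cv2
from cell import arm
def cam(f):
    h=f["color"].shape[0]; fl=h/2/np.tan(np.radians(f["fov_y"])/2)
    K=np.array([[fl,0,f["cx"]],[0,fl,f["cy"]],[0,0,1]]); R=cv2.Rodrigues(np.array(f["rvec"],float))[0]
    return K,np.array(f["dist"],float),R,np.array(f["tvec"],float).ravel()
def proj(f,P):
    K,d,R,t=cam(f); return cv2.projectPoints(np.atleast_2d(P).astype(float),R,t,K,d)[0][:,0]
def ray(f,px):
    K,d,R,t=cam(f); u=cv2.undistortPoints(np.array([[px]],float),K,d)[0,0]
    return -R.T@t, R.T@np.array([u[0],u[1],1])
def atz(f,px,z):
    o,d=ray(f,px); return o+d*(z-o[2])/d[2]
def tri(obs):
    A=np.zeros((3,3));b=np.zeros(3)
    for f,px in obs:
        o,d=ray(f,px); d=d/np.linalg.norm(d); M=np.eye(3)-np.outer(d,d); A+=M; b+=M@o
    return np.linalg.solve(A,b)
E
python3 - <<'E'
from h import *
s=arm.state(); print(s["t"],s["tcp_pos"],s["eef_rot"],s["ft_force"],s["opening"])
F={}
for c in("scene","top"):
    F[c]=f=arm.grab_frame(c); cv2.imwrite(f"pics/{c}0.png",f["color"][:,:,::-1]); o,d=ray(f,[320,240]); print(c,f["fov_y"],o,d)
    for n in("ball","ball_knob","drop_bar","gate_leaf","bar_tip","latch_post","hold_cradle","jar_out","mortar_out"):
        r=arm.regions_of(c,n); print(c,n,[(round(x["confidence"],2),np.round(x["pixel"]).tolist(),int(x["pixels"].sum())) for x in r[:3]])
E
```

```text
0.0 [0.21391164 0.50640997 0.24171847] [[-9.21150386e-01  3.89205934e-01 -8.41288750e-04]
 [ 3.89206713e-01  9.21149694e-01 -1.17288429e-03]
 [ 3.18459348e-04 -1.40783805e-03 -9.99998958e-01]] [0.15209456 0.54194618 0.36483887] 0.08538127263870807
scene 51.24646924964801 [ 0.03963456 -0.4004142   0.76552845] [ 0.38686709  0.66282756 -0.64123829]
scene ball [(0.47, [364.0, 189.0], 180)]
scene ball_knob [(0.65, [367.0, 187.0], 147), (0.61, [363.0, 294.0], 15715)]
scene drop_bar [(0.76, [363.0, 207.0], 233)]
scene gate_leaf [(0.71, [356.0, 228.0], 1566)]
scene bar_tip [(0.49, [365.0, 205.0], 292)]
scene latch_post [(0.69, [363.0, 297.0], 15959)]
scene hold_cradle [(0.67, [362.0, 299.0], 14953)]
scene jar_out [(0.8, [270.0, 260.0], 680), (0.56, [363.0, 204.0], 277)]
scene mortar_out [(0.69, [361.0, 298.0], 15312), (0.62, [251.0, 201.0], 1172), (0.33, [364.0, 195.0], 442)]
top 46.87267417471368 [0.23513286 0.26129087 1.22607419] [ 0.1726192  -0.02911874 -0.98482118]
top ball [(0.66, [291.0, 176.0], 135)]
top ball_knob []
top drop_bar [(0.55, [295.0, 180.0], 329)]
top gate_leaf [(0.76, [294.0, 194.0], 1453)]
top bar_tip [(0.82, [293.0, 180.0], 348)]
top latch_post [(0.96, [349.0, 212.0], 13137), (0.22, [292.0, 179.0], 470)]
top hold_cradle [(0.75, [348.0, 213.0], 12987)]
top jar_out [(0.83, [267.0, 282.0], 382)]
top mortar_out [(0.66, [172.0, 268.0], 1350)]
```

Run:
```python
import cv2
a=cv2.imread("pics/scene0.png")[130:400,200:520];b=cv2.imread("pics/top0.png")[110:310,130:450]
cv2.imwrite("pics/a.png",cv2.resize(a,None,fx=2.2,fy=2.2,interpolation=3))
cv2.imwrite("pics/b.png",cv2.resize(b,None,fx=2.5,fy=2.5,interpolation=3))
```

```text
(no output)
```

View pics/a.png

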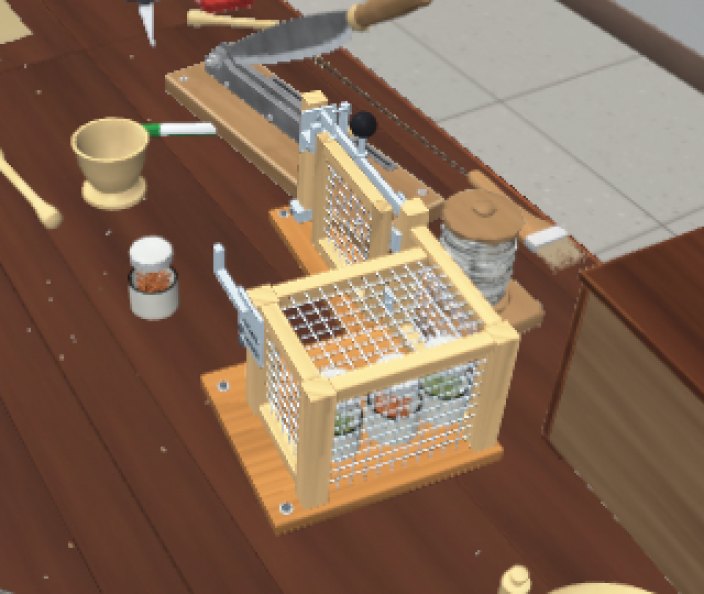

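View pics/b.png

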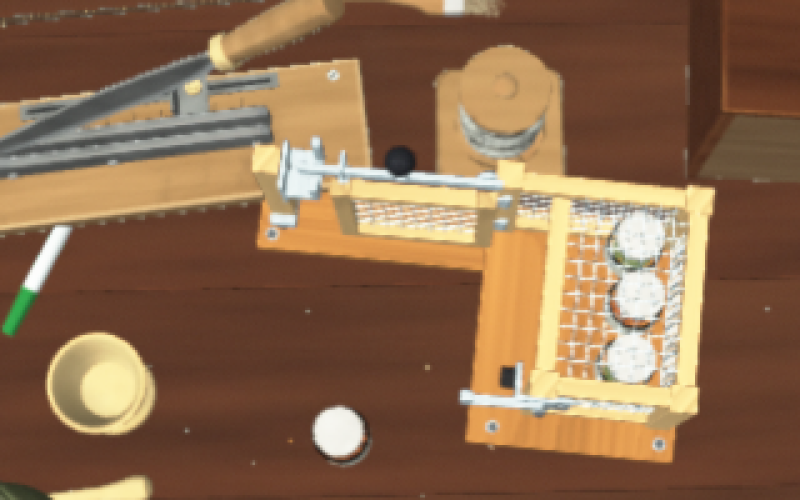

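```bash
cat > m.py <<'E'
from h import *
f=arm.grab_frame("top"); g=arm.grab_frame("scene")
B=lambda x,y:(x/2.5+130,y/2.5+110)
A=lambda x,y:(x/2.2+200,y/2.2+130)
ball=tri([(f,B(400,160)),(g,A(362,124))]); print("ball",ball, proj(f,ball),B(400,160),proj(g,ball),A(362,124))
print("ball z.2",atz(f,B(400,160),.2),atz(g,A(362,124),.2))
print("bar pivot-ish",atz(f,B(490,181),.166)); print("bar near staple",atz(f,B(345,170),.166))
print("hinge post top",atz(f,B(511,171),.15),atz(g,A(413,213),.15))
for n,p in(("latchpost",(545,383)),("backpost1",(700,198)),("backpost2",(684,398))): print(n,atz(f,B(*p),.15))
print("jar",atz(f,B(341,432),.086)); print("mortar",atz(f,B(97,385),.074)); print("spool top",atz(f,B(505,88),.1))
print("hook tip",atz(f,B(465,397),.158))
E
python3 m.py
```

```text
ball [0.54341212 0.28567802 0.20223753] [[289.77070693 174.51459315]] (290.0, 174.0) [[365.06596682 186.24206615]] (364.5454545454545, 186.36363636363637)
ball z.2 [0.54510609 0.28527443 0.2       ] [0.54423007 0.28853484 0.2       ]
bar pivot-ish [0.53659078 0.21502921 0.166     ]
bar near staple [0.54811855 0.32986276 0.166     ]
hinge post top [0.54917946 0.19715492 0.15      ] [0.54954566 0.20680644 0.15      ]
latchpost [0.37634382 0.17568279 0.15      ]
backpost1 [0.52415789 0.0447711  0.15      ]
backpost2 [0.36189337 0.06621447 0.15      ]
jar [0.3476233  0.34066011 0.086     ]
mortar [0.39272091 0.54822705 0.074     ]
spool top [0.63763106 0.19695875 0.1       ]
hook tip [0.36571978 0.23894805 0.158     ]
```

```bash
python3 -m creep '[{"linear":[-10,-2,-1],"roll":20,"gripper":-1},{"linear":[-10,-2,-1],"roll":20,"gripper":-1},{"linear":[-20,-4,-1],"roll":37,"gripper":-1},{"linear":[-20,-4,-1],"roll":37,"gripper":-1},{"linear":[-30,-6,-1],"roll":55,"gripper":-1},{"linear":[-30,-6,-1],"roll":55,"gripper":-0.3},{"linear":[-39,-7.4,-1],"roll":73,"gripper":-0.3},{"linear":[-39,-7.4,-1],"roll":73,"gripper":-0.3},{"linear":[-39,-7.4,-1],"roll":73,"gripper":-0.3},{"linear":[-39,-7.4,-1],"roll":73,"gripper":-0.3},{"linear":[-39,-7.4,-1],"roll":73,"gripper":-0.3},{"linear":[-39,-7.4,-1],"roll":73,"gripper":-0.3}]' 20
python3 - <<'E'
from h import *
s=arm.state(); print(s["t"],s["tcp_pos"],s["eef_rot"],s["ft_force"],s["opening"],s["q"])
ims=[]
P=s["tcp_pos"]
for c,x0,y0 in(("scene",280,110),("top",210,110)):
    f=arm.grab_frame(c); im=f["color"][:,:,::-1].copy()
    print(c,proj(f,[P,[.544,.286,.2]]))
    ims.append(cv2.resize(im[y0:y0+140,x0:x0+140],None,fx=2.8,fy=2.8,interpolation=3))
cv2.imwrite("pics/c.png",np.hstack(ims))
E
```

```text
t: 2.3
tcp_pos: [0.5438, 0.2874, 0.2526]
eef_rot: [[0.1, 0.995, 0.0], [0.995, -0.1, 0.0], [0.0, 0.0, -1.0]]
ft_force: [0.6, -0.2, 0.5]
opening: 0.0558
2.3 [0.54377845 0.28735657 0.25262894] [[ 9.99773259e-02  9.94989694e-01  2.09354721e-04]
 [ 9.94989702e-01 -9.99773573e-02  1.45375365e-04]
 [ 1.65577722e-04  1.93771551e-04 -9.99999968e-01]] [ 0.60122879 -0.18380224  0.54661242] 0.05584474616859317 [2.93883630e-01 4.91138904e-01 1.08417541e+00 7.84993475e-05
 1.56603585e+00 3.94027916e-01]
scene [[366.50398696 164.42806205]
 [365.14296972 187.00714609]]
top [[288.06678175 166.39349135]
 [289.6316861  174.56043943]]
```

View pics/c.png

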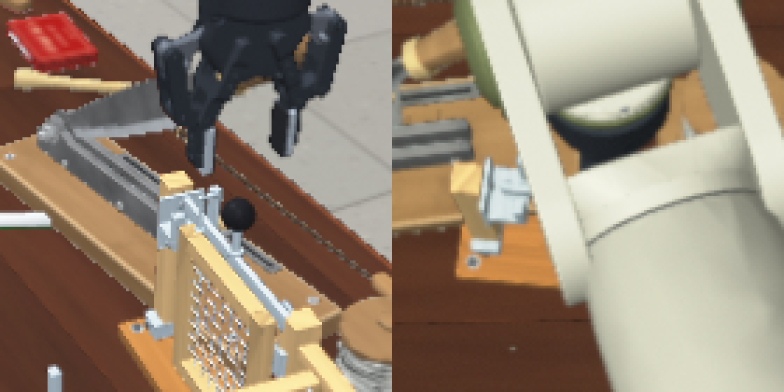

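```bash
python3 -m creep '[{"linear":[-0.1,0,2],"roll":0,"gripper":-0.3},{"linear":[-0.1,0,4],"roll":0,"gripper":-0.3},{"linear":[-0.1,0,5.3],"roll":0,"gripper":-0.3},{"linear":[-0.1,0,6.0],"roll":0,"gripper":-0.3},{"linear":[-0.1,0,6.0],"roll":0,"gripper":-0.3},{"linear":[-0.1,0,6.0],"roll":0,"gripper":-0.1},{"linear":[-0.1,0,6.0],"roll":0,"gripper":0.1},{"linear":[-0.1,0,6.0],"roll":0,"gripper":0.2},{"linear":[-0.1,0,6.0],"roll":0,"gripper":0.2}]' 20
python3 - <<'E'
from h import *
s=arm.state(); print(s["t"],s["tcp_pos"],s["ft_force"],s["opening"])
f=arm.grab_frame("scene"); im=f["color"][:,:,::-1]
cv2.imwrite("pics/d.png",cv2.resize(im[130:250,300:440],None,fx=4,fy=4,interpolation=3))
E
```

```text
t: 3.3
tcp_pos: [0.5445, 0.2857, 0.1927]
eef_rot: [[0.103, 0.995, 0.001], [0.995, -0.103, 0.0], [0.0, 0.001, -1.0]]
ft_force: [-0.5, -1.2, -0.1]
opening: 0.0343
3.3 [0.54450606 0.28568825 0.19271507] [-0.52279284 -1.2311415  -0.10738863] 0.03430636940077974
```

View pics/d.png

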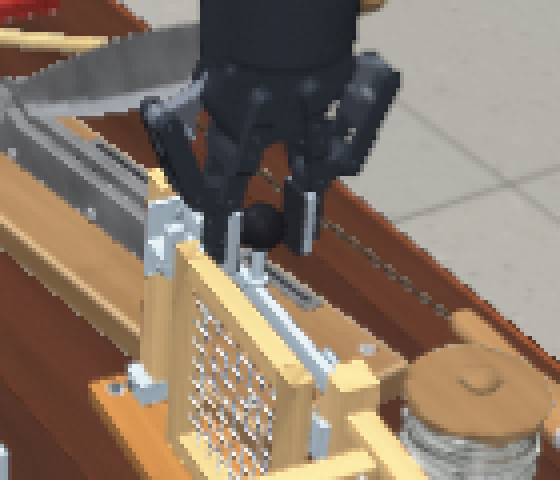

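The ball (about pixel 262,227 in the crop) sits centred between the pads, with roughly 5 mm of gap either side. Closing.

```bash
python3 -m creep '[{"linear":[0,0,0],"roll":0,"gripper":0.3},{"linear":[0,0,0],"roll":0,"gripper":0.4},{"linear":[0,0,0],"roll":0,"gripper":0.5},{"linear":[0,0,0],"roll":0,"gripper":0.6},{"linear":[0,0,0],"roll":0,"gripper":0.6},{"linear":[0,0,0],"roll":0,"gripper":0.6}]' 20
```

```text
t: 3.95
tcp_pos: [0.5444, 0.2857, 0.1924]
eef_rot: [[0.103, 0.995, 0.0], [0.995, -0.103, 0.0], [0.0, 0.0, -1.0]]
ft_force: [-0.4, 0.4, 1.5]
opening: 0.0234
```

```bash
python3 -m creep '[{"linear":[-0.1,0,-0.2],"roll":0,"gripper":0.6},{"linear":[-0.26,0,-0.4],"roll":0,"gripper":0.6},{"linear":[-0.26,0,-0.4],"roll":0,"gripper":0.6},{"linear":[-0.26,0,-0.4],"roll":0,"gripper":0.6}]'; python3 -m creep '[{"linear":[-0.15,0,-0.2],"roll":0,"gripper":0.6},{"linear":[-0.29,0,-0.4],"roll":0,"gripper":0.6},{"linear":[-0.29,0,-0.4],"roll":0,"gripper":0.6},{"linear":[-0.29,0,-0.4],"roll":0,"gripper":0.6}]'
```

```text
t: 4.35
tcp_pos: [0.5441, 0.2832, 0.1963]
eef_rot: [[0.103, 0.995, 0.0], [0.995, -0.103, 0.0], [0.0, 0.0, -1.0]]
ft_force: [0.7, 1.0, -0.8]
opening: 0.0235
t: 4.75
tcp_pos: [0.5438, 0.2802, 0.2004]
eef_rot: [[0.103, 0.995, 0.0], [0.995, -0.103, 0.0], [0.0, 0.0, -1.0]]
ft_force: [0.2, 1.5, -0.6]
opening: 0.0233
```

```bash
python3 -m creep '[{"linear":[0.05,-0.35,0],"roll":-2.5,"gripper":0.6},{"linear":[0.08,-0.71,0],"roll":-5,"gripper":0.6},{"linear":[0.1,-1.06,0],"roll":-7.5,"gripper":0.6},{"linear":[0.1,-1.42,0],"roll":-10,"gripper":0.6},{"linear":[0.1,-1.42,0],"roll":-10,"gripper":0.6},{"linear":[0.1,-1.42,0],"roll":-10,"gripper":0.6}]'
python3 - <<'E'
from h import *
s=arm.state(); print(s["t"],s["tcp_pos"],s["ft_force"],s["eef_rot"].T@s["ft_force"] if hasattr(s["eef_rot"],"T") else 0,s["opening"],s["torque"])
f=arm.grab_frame("scene"); im=f["color"][:,:,::-1]
cv2.imwrite("pics/e.png",cv2.resize(im[130:250,300:440],None,fx=4,fy=4,interpolation=3))
E
```

```text
t: 5.35
tcp_pos: [0.5299, 0.2827, 0.2004]
eef_rot: [[-0.07, 0.998, 0.0], [0.998, 0.07, 0.0], [0.0, 0.0, -1.0]]
ft_force: [0.4, 2.3, -0.3]
opening: 0.0235
5.35 [0.52991364 0.28267901 0.20035955] [ 0.42103964  2.28047646 -0.33489683] [2.24516901 0.58043974 0.33512528] 0.023527197298177132 [ 0.35202457 -0.09238837  0.06659223]
```

View pics/e.png

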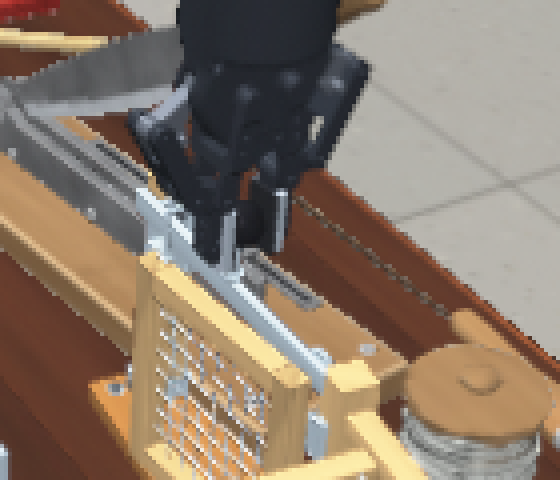

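The bar is out of the cradle and the gate is following. There is about 2 N of radial push, so I'll ease outward 1 mm on the next step.

```bash
cat > s.py <<'E'
from h import *
s=arm.state(); print(s["t"],"pos",np.round(s["tcp_pos"],4),"Ftool",np.round(np.array(s["eef_rot"]).T@s["ft_force"],2),"open",round(s["opening"],4))
E
python3 -m creep '[{"linear":[0.1,-0.35,0],"roll":-2.5,"gripper":0.6},{"linear":[0.15,-0.71,0],"roll":-5,"gripper":0.6},{"linear":[0.2,-1.06,0],"roll":-7.5,"gripper":0.6},{"linear":[0.2,-1.42,0],"roll":-10,"gripper":0.6},{"linear":[0.2,-1.42,0],"roll":-10,"gripper":0.6}]' >/dev/null; python3 s.py
python3 -m creep '[{"linear":[0.05,-0.35,0],"roll":-2.5,"gripper":0.6},{"linear":[0.08,-0.71,0],"roll":-5,"gripper":0.6},{"linear":[0.1,-1.06,0],"roll":-7.5,"gripper":0.6},{"linear":[0.1,-1.42,0],"roll":-10,"gripper":0.6},{"linear":[0.1,-1.42,0],"roll":-10,"gripper":0.6}]' >/dev/null; python3 s.py
```

```text
5.9 pos [0.5154 0.2831 0.2   ] Ftool [-0.93  1.14  3.73] open 0.0232
6.4 pos [0.5015 0.2807 0.2001] Ftool [-1.78  1.62  3.68] open 0.0233
```

```bash
python3 -m creep '[{"linear":[0.03,-0.35,0],"roll":-2.5,"gripper":0.6},{"linear":[0.05,-0.71,0],"roll":-5,"gripper":0.6},{"linear":[0.06,-1.06,0],"roll":-7.5,"gripper":0.6},{"linear":[0.05,-1.42,0],"roll":-10,"gripper":0.6},{"linear":[0.05,-1.42,0],"roll":-10,"gripper":0.6}]' >/dev/null; python3 s.py
python3 -m creep '[{"linear":[0.04,-0.35,0],"roll":-2.5,"gripper":0.6},{"linear":[0.06,-0.71,0],"roll":-5,"gripper":0.6},{"linear":[0.08,-1.06,0],"roll":-7.5,"gripper":0.6},{"linear":[0.07,-1.42,0],"roll":-10,"gripper":0.6},{"linear":[0.07,-1.42,0],"roll":-10,"gripper":0.6}]' >/dev/null; python3 s.py
```

```text
6.9 pos [0.4884 0.2757 0.2003] Ftool [-0.48  2.48  3.99] open 0.0236
7.4 pos [0.4763 0.2685 0.2004] Ftool [1.46 2.25 2.86] open 0.0237
```

```bash
python3 -m creep '[{"linear":[0.06,-0.35,0],"roll":-2.5,"gripper":0.6},{"linear":[0.1,-0.71,0],"roll":-5,"gripper":0.6},{"linear":[0.14,-1.06,0],"roll":-7.5,"gripper":0.6},{"linear":[0.14,-1.42,0],"roll":-10,"gripper":0.6},{"linear":[0.14,-1.42,0],"roll":-10,"gripper":0.6}]' >/dev/null; python3 s.py
python3 -m creep '[{"linear":[0.05,-0.35,0],"roll":-2.5,"gripper":0.6},{"linear":[0.08,-0.71,0],"roll":-5,"gripper":0.6},{"linear":[0.1,-1.06,0],"roll":-7.5,"gripper":0.6},{"linear":[0.1,-1.42,0],"roll":-10,"gripper":0.6},{"linear":[0.1,-1.42,0],"roll":-10,"gripper":0.6}]' >/dev/null; python3 s.py
python3 - <<'E'
from h import *
from scipy.optimize import least_squares
P=np.array([[.5438,.2802],[.5299,.2827],[.5154,.2831],[.5015,.2807],[.4884,.2757],[.4763,.2685]])
s=arm.state(); P=np.vstack([P,np.array(s["tcp_pos"])[:2]])
r=least_squares(lambda v:np.r_[np.hypot(*(P-v[:2]).T)-v[2],3*(v[2]-.0815)],[.522,.201,.0815]); print(r.x,r.fun*1e3)
H=r.x[:2]; d=P[-1]-H
print("gate dir angle deg",np.degrees(np.arctan2(d[1],d[0])+np.arctan2(13,80.5)), "shut at",180-np.degrees(.13))
E
```

```text
7.9 pos [0.465  0.2595 0.2003] Ftool [-0.01  0.71  2.16] open 0.0233
8.4 pos [0.4559 0.2485 0.2003] Ftool [-0.86  0.75  3.63] open 0.0233
[0.52256823 0.20168966 0.08149455] [-0.16397803 -0.15310619  0.23076711  0.27650008  0.02231235 -0.22726822
 -0.03426687 -0.01634685]
gate dir angle deg 154.11751403400788 shut at 172.5515486632993
```

```bash
python3 -m creep '[{"linear":[0.02,-0.28,0],"roll":-2,"gripper":0.6},{"linear":[0.05,-0.57,0],"roll":-4,"gripper":0.6},{"linear":[0.07,-0.85,0],"roll":-6,"gripper":0.6},{"linear":[0.07,-0.85,0],"roll":-6,"gripper":0.6},{"linear":[0.07,-0.85,0],"roll":-6,"gripper":0.6}]' >/dev/null; python3 s.py
python3 -m creep '[{"linear":[0.02,-0.14,0],"roll":-1,"gripper":0.6},{"linear":[0.02,-0.14,0],"roll":-1,"gripper":0.6},{"linear":[0.02,-0.14,0],"roll":-1,"gripper":0.6}]' >/dev/null; python3 s.py
python3 -m creep '[{"linear":[0.02,-0.14,0],"roll":-1,"gripper":0.6},{"linear":[0.02,-0.14,0],"roll":-1,"gripper":0.6},{"linear":[0.02,-0.14,0],"roll":-1,"gripper":0.6}]' >/dev/null; python3 s.py
```

```text
8.9 pos [0.4516 0.2414 0.2003] Ftool [0.68 0.26 2.69] open 0.0228
9.2 pos [0.4509 0.24   0.2003] Ftool [-0.16  1.59  2.24] open 0.0234
9.5 pos [0.4502 0.2387 0.2003] Ftool [0.45 0.65 2.78] open 0.0233
```

Run:
```python
from h import *
f=arm.grab_frame("scene"); im=f["color"][:,:,::-1]
H=np.array([.5226,.2017]);yaw=-.13
Q=[]
for t in(0.2,0,):
    a=np.array([-np.cos(t),np.sin(t)]);n=np.array([np.sin(t),np.cos(t)]);R=np.array([[np.cos(yaw),-np.sin(yaw)],[np.sin(yaw),np.cos(yaw)]])
    Q.append(np.r_[H+R@(a*.170+n*.013),.158])
print(proj(f,Q))
cv2.imwrite("pics/f.png",cv2.resize(im[170:310,270:420],None,fx=4.2,fy=4.2,interpolation=3))
```

```text
[[291.1141545  234.25128446]
 [294.12141761 245.56402171]]
```

View pics/f.png

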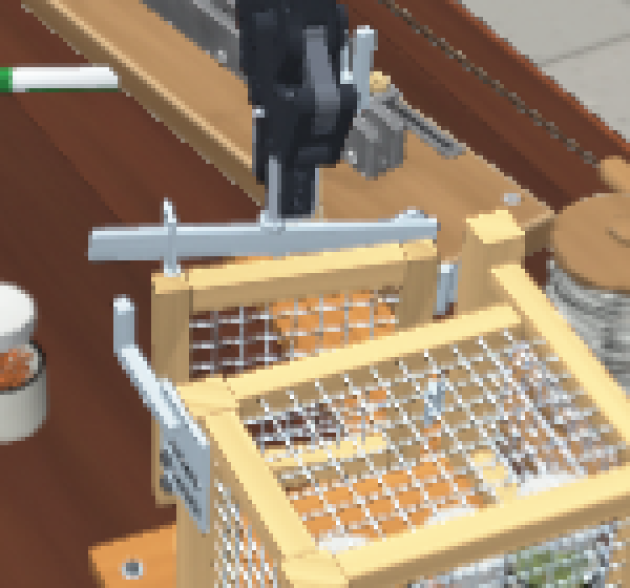

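The bar is lifted (tip near 95,245 in the crop) and on its way to pass over the hook (about 122,305). The gate is still free of the buffer. Feeling on in 1° steps.

```bash
python3 -m creep '[{"linear":[0.02,-0.14,0],"roll":-1,"gripper":0.6},{"linear":[0.03,-0.28,0],"roll":-2,"gripper":0.6},{"linear":[0.03,-0.28,0],"roll":-2,"gripper":0.6}]' >/dev/null; python3 s.py
python3 -m creep '[{"linear":[0.02,-0.14,0],"roll":-1,"gripper":0.6},{"linear":[0.02,-0.14,0],"roll":-1,"gripper":0.6}]' >/dev/null; python3 s.py
python3 -m creep '[{"linear":[0.02,-0.14,0],"roll":-1,"gripper":0.6},{"linear":[0.02,-0.14,0],"roll":-1,"gripper":0.6}]' >/dev/null; python3 s.py
```

```text
9.85 pos [0.449  0.2361 0.2003] Ftool [0.23 0.9  0.79] open 0.0232
10.05 pos [0.4484 0.2348 0.2003] Ftool [1.06 0.64 2.07] open 0.0231
10.25 pos [0.4479 0.2335 0.2003] Ftool [0.51 1.15 1.73] open 0.0234
```

```bash
for i in 1; do python3 -m creep '[{"linear":[0.01,-0.07,0],"roll":-0.5,"gripper":0.6},{"linear":[0.01,-0.07,0],"roll":-0.5,"gripper":0.6}]' >/dev/null; python3 s.py; done
python3 -m creep '[{"linear":[0.01,-0.07,0],"roll":-0.5,"gripper":0.6},{"linear":[0.01,-0.07,0],"roll":-0.5,"gripper":0.6}]' >/dev/null; python3 s.py
python3 -m creep '[{"linear":[0.01,-0.07,0],"roll":-0.5,"gripper":0.6},{"linear":[0.01,-0.07,0],"roll":-0.5,"gripper":0.6}]' >/dev/null; python3 s.py
```

```text
10.45 pos [0.4476 0.2329 0.2003] Ftool [-0.2   0.97  1.82] open 0.0232
10.65 pos [0.4474 0.2322 0.2003] Ftool [1.4  1.61 1.42] open 0.0235
10.85 pos [0.4471 0.2316 0.2003] Ftool [1.18 1.41 1.8 ] open 0.023
```

```bash
python3 -m creep '[{"linear":[0.02,-0.07,0],"roll":-0.5,"gripper":0.6},{"linear":[0.02,-0.07,0],"roll":-0.5,"gripper":0.6}]' >/dev/null; python3 s.py
python3 -m creep '[{"linear":[0.02,-0.07,0],"roll":-0.5,"gripper":0.6},{"linear":[0.02,-0.07,0],"roll":-0.5,"gripper":0.6}]' >/dev/null; python3 s.py
python3 -m creep '[{"linear":[0.01,-0.07,0],"roll":-0.5,"gripper":0.6},{"linear":[0.01,-0.07,0],"roll":-0.5,"gripper":0.6}]' >/dev/null; python3 s.py
```

```text
11.05 pos [0.4468 0.2309 0.2003] Ftool [0.81 1.49 1.89] open 0.0236
11.25 pos [0.4465 0.2303 0.2003] Ftool [0.7  0.68 2.83] open 0.0235
11.45 pos [0.4463 0.2296 0.2003] Ftool [-0.93  0.98  2.32] open 0.0235
```

```bash
python3 -m creep '[{"linear":[0,-0.07,0],"roll":-0.5,"gripper":0.6},{"linear":[0,-0.07,0],"roll":-0.5,"gripper":0.6}]' >/dev/null; python3 s.py
python3 -m creep '[{"linear":[0.01,-0.07,0],"roll":-0.5,"gripper":0.6},{"linear":[0.01,-0.07,0],"roll":-0.5,"gripper":0.6}]' >/dev/null; python3 s.py
python3 -m creep '[{"linear":[0.01,-0.07,0],"roll":-0.5,"gripper":0.6},{"linear":[0.01,-0.07,0],"roll":-0.5,"gripper":0.6}]' >/dev/null; python3 s.py
```

```text
11.65 pos [0.4461 0.2289 0.2003] Ftool [0.46 2.03 3.06] open 0.0233
11.85 pos [0.4459 0.2283 0.2003] Ftool [0.15 1.25 3.06] open 0.0236
12.05 pos [0.4456 0.2276 0.2003] Ftool [-0.75  0.39  1.86] open 0.0235
```

```bash
python3 -m creep '[{"linear":[0.01,-0.07,0],"roll":-0.5,"gripper":0.6},{"linear":[0.01,-0.07,0],"roll":-0.5,"gripper":0.6}]' >/dev/null; python3 s.py
```

```text
12.25 pos [0.4454 0.2269 0.2003] Ftool [-0.18  0.37  3.3 ] open 0.0236
```

```bash
python3 -m creep '[{"linear":[0.01,-0.07,0],"roll":-0.5,"gripper":0.6},{"linear":[0.01,-0.07,0],"roll":-0.5,"gripper":0.6}]' >/dev/null; python3 s.py
python3 -m creep '[{"linear":[0.01,-0.07,0],"roll":-0.5,"gripper":0.6},{"linear":[0.01,-0.07,0],"roll":-0.5,"gripper":0.6}]' >/dev/null; python3 s.py
```

```text
12.45 pos [0.4452 0.2262 0.2003] Ftool [-0.54  0.93  1.85] open 0.0232
12.65 pos [0.445  0.2256 0.2003] Ftool [0.11 0.7  2.64] open 0.0232
```

```bash
python3 -m creep '[{"linear":[0.01,-0.07,0],"roll":-0.5,"gripper":0.6},{"linear":[0.01,-0.07,0],"roll":-0.5,"gripper":0.6}]' >/dev/null; python3 s.py
```

```text
12.85 pos [0.4448 0.2249 0.2003] Ftool [-0.62  0.73  2.85] open 0.0236
```

```bash
python3 -m creep '[{"linear":[0.01,-0.07,0],"roll":-0.5,"gripper":0.6},{"linear":[0.01,-0.07,0],"roll":-0.5,"gripper":0.6}]' >/dev/null; python3 s.py
python3 - <<'E'
from h import *
f=arm.grab_frame("scene"); im=f["color"][:,:,::-1]
cv2.imwrite("pics/g.png",cv2.resize(im[170:310,270:420],None,fx=4.2,fy=4.2,interpolation=3))
E
```

```text
13.05 pos [0.4447 0.2243 0.2003] Ftool [-0.9   2.    3.17] open 0.0232
```

View pics/g.png

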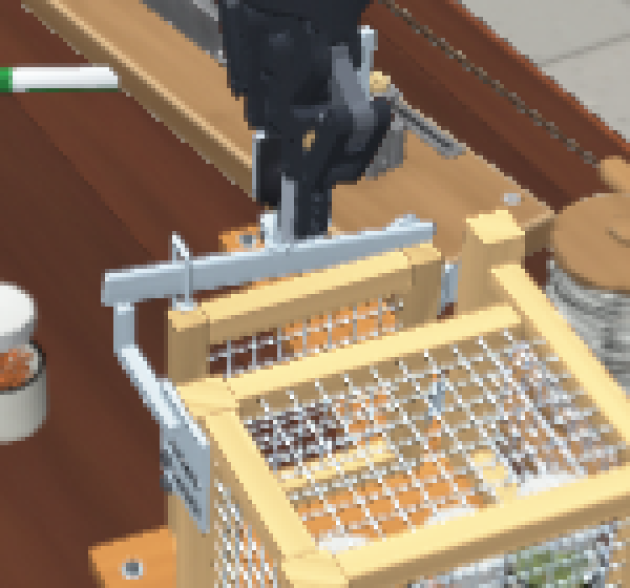

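The bar (underside near 122,303 in the crop) is now right over the hook's upright; it has not passed it yet, and contact with the buffer should be about to begin.

```bash
python3 -m creep '[{"linear":[0.02,-0.04,0],"roll":-0.3,"gripper":0.6},{"linear":[0.02,-0.04,0],"roll":-0.3,"gripper":0.6}]' >/dev/null; python3 s.py
python3 -m creep '[{"linear":[0.01,-0.04,0],"roll":-0.3,"gripper":0.6},{"linear":[0.01,-0.04,0],"roll":-0.3,"gripper":0.6}]' >/dev/null; python3 s.py
```

```text
13.3 pos [0.4446 0.224  0.2003] Ftool [-0.62  3.37  3.61] open 0.0233
13.5 pos [0.4445 0.2237 0.2003] Ftool [-2.8   5.02  5.04] open 0.0232
```

```bash
python3 -m creep '[{"linear":[0.01,-0.04,0],"roll":-0.3,"gripper":0.6},{"linear":[0.01,-0.04,0],"roll":-0.3,"gripper":0.6}]' >/dev/null; python3 s.py
```

```text
13.7 pos [0.4444 0.2234 0.2004] Ftool [-2.61  4.97  4.14] open 0.0233
```

```bash
python3 -m creep '[{"linear":[-0.03,-0.04,0],"roll":-0.3,"gripper":0.6},{"linear":[-0.03,-0.04,0],"roll":-0.3,"gripper":0.6},{"linear":[-0.03,-0.04,0],"roll":-0.3,"gripper":0.6}]' >/dev/null; python3 s.py
```

```text
14.0 pos [0.4444 0.2232 0.2004] Ftool [-1.52  5.98  3.73] open 0.0233
```

```bash
python3 -m creep '[{"linear":[-0.01,-0.04,0],"roll":-0.3,"gripper":0.6},{"linear":[-0.01,-0.04,0],"roll":-0.3,"gripper":0.6},{"linear":[-0.01,-0.04,0],"roll":-0.3,"gripper":0.6}]' >/dev/null; python3 s.py
```

```text
14.3 pos [0.4444 0.2229 0.2004] Ftool [-0.83  7.14  2.65] open 0.0233
```

```bash
python3 -m creep '[{"linear":[0,-0.04,0],"roll":-0.3,"gripper":0.6},{"linear":[0,-0.04,0],"roll":-0.3,"gripper":0.6},{"linear":[0,-0.04,0],"roll":-0.3,"gripper":0.6}]' >/dev/null; python3 s.py
python3 -m creep '[{"linear":[0,-0.04,0],"roll":-0.3,"gripper":0.6},{"linear":[0,-0.04,0],"roll":-0.3,"gripper":0.6},{"linear":[0,-0.04,0],"roll":-0.3,"gripper":0.6}]' >/dev/null; python3 s.py
```

```text
14.6 pos [0.4443 0.2227 0.2005] Ftool [-0.23  7.95  2.03] open 0.0231
14.9 pos [0.4443 0.2225 0.2005] Ftool [-0.51  9.23  2.79] open 0.0236
```

```bash
python3 -m creep '[{"linear":[0,-0.04,0],"roll":-0.3,"gripper":0.6},{"linear":[0,-0.04,0],"roll":-0.3,"gripper":0.6},{"linear":[0,-0.04,0],"roll":-0.3,"gripper":0.6}]' >/dev/null; python3 s.py
```

```text
15.2 pos [0.4443 0.2222 0.2005] Ftool [-0.12 10.94  2.61] open 0.0235
```

```bash
python3 -m creep '[{"linear":[0.1,0,0.13],"roll":0,"gripper":0.6},{"linear":[0.19,0,0.26],"roll":0,"gripper":0.6},{"linear":[0.19,0,0.26],"roll":0,"gripper":0.6}]' >/dev/null; python3 s.py
python3 -m creep '[{"linear":[0.07,0,0.1],"roll":0,"gripper":0.6},{"linear":[0.07,0,0.1],"roll":0,"gripper":0.6}]' >/dev/null; python3 s.py
python3 -m creep '[{"linear":[0.07,0,0.1],"roll":0,"gripper":0.6},{"linear":[0.07,0,0.1],"roll":0,"gripper":0.6}]' >/dev/null; python3 s.py
```

```text
15.5 pos [0.4424 0.2224 0.1979] Ftool [-0.63 10.91  2.43] open 0.0232
15.7 pos [0.4417 0.2224 0.197 ] Ftool [ 0.36 11.13  2.64] open 0.0236
15.9 pos [0.4411 0.2225 0.196 ] Ftool [-0.54 10.51  1.97] open 0.0234
```

```bash
python3 -m creep '[{"linear":[0.06,0,0.1],"roll":0,"gripper":0.6},{"linear":[0.06,0,0.1],"roll":0,"gripper":0.6}]' >/dev/null; python3 s.py
python3 -m creep '[{"linear":[0.06,0,0.1],"roll":0,"gripper":0.6},{"linear":[0.06,0,0.1],"roll":0,"gripper":0.6}]' >/dev/null; python3 s.py
python3 -m creep '[{"linear":[0.06,0,0.1],"roll":0,"gripper":0.6},{"linear":[0.06,0,0.1],"roll":0,"gripper":0.6}]' >/dev/null; python3 s.py
```

```text
16.1 pos [0.4404 0.2226 0.195 ] Ftool [-0.66 10.15  1.56] open 0.0235
16.3 pos [0.4398 0.2226 0.1941] Ftool [-0.06 10.08  0.92] open 0.0233
16.5 pos [0.4393 0.2227 0.1931] Ftool [0.22 9.94 1.58] open 0.0232
```

```bash
python3 -m creep '[{"linear":[0.03,0,0.06],"roll":0,"gripper":0.6},{"linear":[0.03,0,0.06],"roll":0,"gripper":0.6}]' >/dev/null; python3 s.py
python3 -m creep '[{"linear":[0,0.05,0],"roll":0,"gripper":0.6},{"linear":[0,0.08,0],"roll":0,"gripper":0.6},{"linear":[0,0.08,0],"roll":0,"gripper":0.6}]' >/dev/null; python3 s.py
python3 -m creep '[{"linear":[0,0.05,0],"roll":0,"gripper":0.6},{"linear":[0,0.08,0],"roll":0,"gripper":0.6},{"linear":[0,0.08,0],"roll":0,"gripper":0.6}]' >/dev/null; python3 s.py
```

```text
16.7 pos [0.439  0.2227 0.1926] Ftool [ 0.22 10.42  0.67] open 0.0235
17.0 pos [0.439  0.2231 0.1925] Ftool [0.08 8.67 0.65] open 0.0233
17.3 pos [0.4391 0.2235 0.1925] Ftool [0.92 5.3  0.53] open 0.0236
```

```bash
python3 -m creep '[{"linear":[0,0.05,0],"roll":0,"gripper":0.6},{"linear":[0,0.05,0],"roll":0,"gripper":0.6}]' >/dev/null; python3 s.py
python3 -m creep '[{"linear":[0,0.05,0],"roll":0,"gripper":0.6},{"linear":[0,0.05,0],"roll":0,"gripper":0.6}]' >/dev/null; python3 s.py
```

```text
17.5 pos [0.4392 0.2237 0.1925] Ftool [ 1.    5.3  -1.43] open 0.0236
17.7 pos [0.4392 0.2239 0.1924] Ftool [ 1.6   0.48 -3.56] open 0.0236
```

```bash
python3 -m creep '[{"linear":[0,0,0],"roll":0,"gripper":0.4},{"linear":[0,0,0],"roll":0,"gripper":0.2},{"linear":[0,0,0],"roll":0,"gripper":0},{"linear":[0,0,0],"roll":0,"gripper":-0.3},{"linear":[0,0,0],"roll":0,"gripper":-0.3},{"linear":[0,0,0],"roll":0,"gripper":-0.3},{"linear":[0,0,0],"roll":0,"gripper":-0.3}]' >/dev/null; python3 s.py
python3 -m creep '[{"linear":[0,0,-1],"roll":0,"gripper":-0.3},{"linear":[0,0,-3],"roll":0,"gripper":-0.3},{"linear":[0,0,-6],"roll":0,"gripper":-0.3},{"linear":[0,0,-10],"roll":0,"gripper":-0.3},{"linear":[0,0,-12],"roll":0,"gripper":-0.3},{"linear":[0,0,-12],"roll":0,"gripper":-0.3},{"linear":[0,0,-12],"roll":0,"gripper":-0.3}]' >/dev/null; python3 s.py
python3 - <<'E'
from h import *
f=arm.grab_frame("scene"); im=f["color"][:,:,::-1]
cv2.imwrite("pics/i.png",cv2.resize(im[170:310,250:420],None,fx=4.2,fy=4.2,interpolation=3))
E
```

```text
18.4 pos [0.4392 0.2241 0.1921] Ftool [ 0.79 -0.16  0.2 ] open 0.0552
19.1 pos [0.4389 0.2241 0.3121] Ftool [-0.13  0.23  0.31] open 0.0554
```

View pics/i.png

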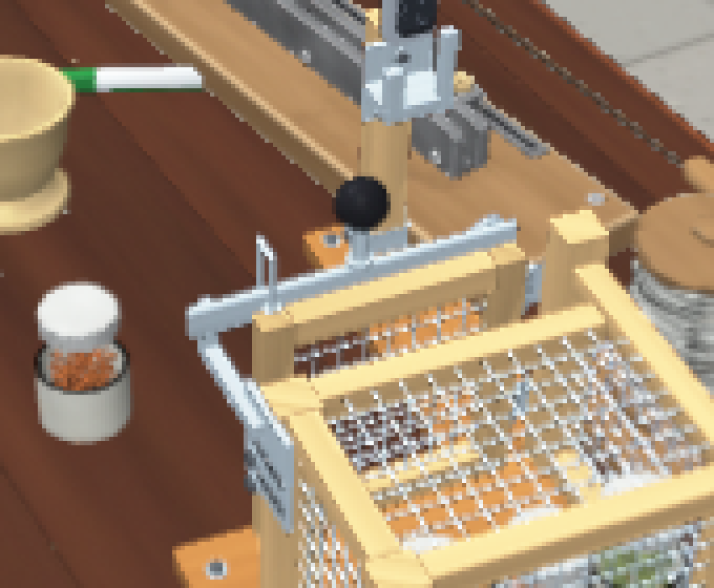

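The gate is shut. The bar (about 190–520 along its length) lies in front of the hook, whose top peeks out behind it at about (203,300), and the ball stands free at (361,203). I'll check the bar's height numerically, then hand in.

Run:
```python
from h import *
f=arm.grab_frame("scene"); print("ball px",250+361/4.2,170+203/4.2)
for z in(.2,.204,.208): print(z,proj(f,[.4392,.2241,z]))
H=np.array([.5226,.2017]);d=np.array([.4392,.2241])-H
ang=np.arctan2(d[1],d[0])+np.arctan2(13,86);g=np.array([np.cos(ang),np.sin(ang)]);n=np.array([g[1],-g[0]])
print("gate dir",np.degrees(ang))
for p in(0,.03,.07): # bar tip lower/upper corners, inner face
    for v in(-8,8): print(p,v,(proj(f,np.r_[H+g*(.016+.154*np.cos(p))+n*.010,.158+.154*np.sin(p)+v/1e3])[0]-[250,170])*4.2)
```

```text
ball px 335.95238095238096 218.33333333333331
0.2 [[336.67220246 218.2796417 ]]
0.204 [[336.74756988 216.56718247]]
0.208 [[336.82326973 214.84550474]]
gate dir 173.5619209901525
0 -8 [189.91578061 339.2764889 ]
0 8 [189.27757943 311.89438664]
0.03 -8 [189.87843723 331.39461133]
0.03 8 [189.23885965 303.83699804]
0.07 -8 [190.28438128 320.69990236]
0.07 8 [189.64811378 292.90699545]
```

```bash
python3 -c "
from cell import arm
print(arm.job_done(), arm.state()['t'])"
```

```text
the job is handed in; nothing more can be done
the job is handed in; nothing more can be done
```

The gate is shut and latched, and I handed the job in at about 19 s; the interface gave no verdict.

I gripped the ball at 20 N, lifted the bar 8 mm out of the cradle and swung the gate round its hinge. From there I felt forward in steps of 1° and less. The buffer met at roughly −0.01 rad by my estimate, and I pressed until I read 11 N at the ball. I then lowered the bar along its arc behind the hook, eased back until the hook took the load, let go and raised the hand clear.

**Last checks:**
- **Bar fully down:** the ball and bar tip appear in the picture where they should for a bar angle of about 0, and the hook's top shows behind the bar.
- **Hook carrying the gate:** the side force at the ball fell from 5.3 N to 0.5 N over the last 0.5 mm of easing back. That fits the bar resting on the hook, though I could not measure the force on the buffer directly.
- **Robot clear:** the hand stands 120 mm above the ball, and the wrist force is near zero.
- **Bystanders:** the hand never came near them, and the jar and mortar look unmoved. The brass weights never showed clearly in my pictures, and I did not measure any of the four.

Just before I let go, the hand read 3.6 N vertically, from my pressing lightly down on the ball; that vanished on release. No check failed or disagreed.

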